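# Seat a tube plate on an orbital shaker and clamp it

### The arm

A 6-joint arm with a two-finger parallel gripper is mounted at the origin on the work surface. World frame = base frame: x ahead of the robot, y to its left, z up, the work surface at z = 0. Lengths are in m, angles in rad, forces in N, time in s.
With the tool pointing down it reaches from about 0.275 to 0.75 m from the base axis. Payload 10.2 kg.
Tool frame: the origin (TCP) lies midway between the tips of the shut fingers; the grasp point (between the pads) lies 19 mm behind it; z points along the fingers, y is the line along which they close (so a half turn about z gives the same grasp; the last joint's range is limited). The gripper opens to 88 mm and grips with 3 to 60 N. Pads are 18 mm wide; open, the fingers measure 123 mm over their backs; the gripper's body (75 mm by 187 mm) begins 45 mm behind the grasp point.
Start: joints at [-1.492, 0.313, 1.498, -0, 1.331, -0.223], TCP at [0.156, -0.501, 0.217] pointing down, gripper open.
Joint ranges: [-2.94, 2.94], [-0.97, 2.17], [0.19, 2.56], [-1.23, 4.37], [0.02, 3.11], [-2.88, 2.88]. Speed limits (rad/s): [2.39, 2.39, 3.01, 3.14, 3.14, 3.14].

### API

Orientations are given as a unit quaternion [x, y, z, w].
In Python, from cell import env gives the robot as it stands.
- The arm moves only by the shell command python3 -m handwheel 'ROWS'. ROWS is JSON, a list of rows, each an object with "translation": the shift along the tool's x, y, z in m, a list of three; "turn": the turn about the tool's z in degrees; "gripper": the opening, from 0 (shut) to 1 (fully open). In form: [{"translation": [x, y, z], "turn": turn, "gripper": gripper}, ...]. A call has 1 to 20 rows; each row is the pose to reach, as a shift and turn from the pose commanded when the call began, along the tool's axes at that moment; what a row does not reach only later rows make up. A row lasts 1/8 s, in which the tool goes at most 62.5 mm and 10.7 degrees, less where a joint would pass 70% of its speed; a pose out of reach is approached as far as the arm can. A call with a gripper value outside its range is refused whole. The fingers move at their own pace and stop on an object; the grip force is fixed at half the most. Time passes only in rows, so rows that repeat a pose let the fingers close. It gives the time, the measured TCP pose, the force, the opening and the grip force at its end, in the units of the state.
- env.sense(): the state, without advancing time (a new reading comes with each control period).
- env.capture(name): name is "scene" or "top" or "wrist"; returns the picture (480x640x3 uint8, blue, green, red); there is no depth.
- env.camera_model(name): a dict with "fx", "fy", "cx", "cy" (pixels), "world_to_cam" (4x4, takes a point from world to camera coordinates). Camera axes: x right, y down, z forward; pixel columns grow to the right and rows downward; lengths in m; the calibration is good to about 2 mm. A picture is of the moment at which its call begins: read the wrist's pose just before it. camera_model takes no time and is no camera call; for the wrist camera it gives the pose at the moment of the call.
- env.close_job(): hands the job in; it is judged then, once.
Trained networks look in the newest picture that a camera, given by its name, has taken for a name from the list of things; names that differ only in an ending like _2 or _b are one class to them, and where a whole thing is asked for, a point or a joint stands for the part that bears it (a point fixed in the world has none). Each returns a list of dicts, best first, with "conf" (0 to 1); they miss things now and then, are a little off and sometimes report something else, mostly with a low value. They report only what shows in the picture. A call takes as long as a camera call. They do not tell look-alikes from the thing itself.
- env.search_frame(query, camera): "centre" ([row, column] in pixels, amid what is visible of it).
The state is a dict: "time_s": time; "joint_pos": joint angles; "joint_vel": joint speeds; "tau": joint torques, N m; "ee_pos": TCP position; "eef_rot": TCP orientation; "contact_force": force on the tool from outside, world axes, zero at the start; "moment": the same for the moment, N m; "width": finger opening in m; "grip_force": force on a finger pad.
Only numpy, scipy, OpenCV 4.12 (cv2) and the standard library are available. Lean on these libraries where they do the work, as an engineer would, in place of code of your own. Each camera call takes 0.05 s, during which the arm holds its last target. There are 200 camera calls.

### The job

Pick up the blue tube plate by its black bar and set it level on the orbital shaker, sliding it gently over the two brass studs until both holes drop over them and it lies flush on the platform; never press it down hard. Then swing the red clamp fully closed over the plate's edge, leaving the other things on the bench where they are.

Things in the scene. Friction and masses are not known exactly. Their poses are not given: they have to be found in the camera images.
- shaker: Orbital shaker, fixed to the bench: white housing 270 (x) x 220 (y) x 74 mm, control panel on its -x face. Origin at the centre of its underside on the bench, x and y along its edges, z up. On it lies an aluminium platform with a black rubber mat, 256 x 170 mm, which stops anywhere on its orbit: parallel to the housing, but off centre by up to 7 mm in x and, independently, in y; not measured. It yields to no push.
- studs_mid (a point): Nominal platform centre, on the housing's axis, 90 mm above the bench = height of the platform's top; axes as the shaker's. The true centre is up to 7 mm off in x and y. Two brass studs stand at (-50, 0) and (+50, 0) mm from the true centre: diameter 10, 8 mm tall, the last 2.5 mm tapered to 6. A plate resting on the stud tips has its underside 98 mm above the bench, a fully seated one 90 mm.
- clamp_pivot (a point): Nominal pivot of the red clamp, at (-110, 0) mm from the nominal platform centre, 99 mm above the bench (underside of the clamp's arm); axes as the shaker's. The true pivot moves with the platform: same offset of up to 7 mm in x and y. Arm 13 mm wide, 6 mm thick, reaching 47.5 mm. A round red peg, diameter 10, 42 mm from the pivot, stands up to 137 mm above the bench: push it sideways.
- clamp (a joint): Red clamp's angle, rad: 0 open, 1.92 closed against its stop; starts near open, stays where left (friction 0.06 N m, no spring). Turns clockwise from above. From the pivot its arm points at (110 deg - angle) from the shaker's +x towards +y. Closed, it points along +x over the plate's -x edge, 3 mm above a seated plate; a plate not fully down blocks it.
- plate: Tube plate, loose: blue plate 160 (x) x 110 (y) x 6 mm with a black upright bar in the middle, about 0.4 kg. Origin at the centre of its underside. Two through holes, diameter 12.5 mm, at (-50, 0) and (+50, 0) mm; same after a half turn. Four blue-capped vials fixed in it at (+-22, +-43) mm, foot diameter 19 mm, up to 39 mm above the underside.
- plate_grip (a point): Centre of the plate's grip bar, 26 mm above the plate's underside; axes as the plate's. The bar is 14 mm thick along x, 56 mm long along y, and stands from 6 to 46 mm above the underside: grasp it from above across its 14 mm, fingers closing along x.
- vial_rack: White vial rack, 90 x 130 x 49 mm, full of blue-capped vials; a bystander, not to be disturbed. Origin at the centre of its underside.
- tip_box: Blue pipette-tip box with clear lid, 85 x 120 x 75 mm; a bystander, not to be disturbed. Origin at the centre of its underside.
- reagent_bottle: Amber bottle, diameter 72 mm, 170 mm tall; a bystander, not to be disturbed. Origin at the centre of its underside.
- beaker: Glass beaker, diameter 72 mm, 90 mm tall; a bystander, not to be disturbed. Origin at the centre of its underside.
- stray_vial: Single upright blue-capped vial, diameter 16 mm, 48 mm tall; a bystander, not to be disturbed. Origin at the centre of its underside.
- timer: Yellow lab timer lying flat, 70 x 70 x 17 mm; a bystander, not to be disturbed. Origin at the centre of its underside.
- marker: Red marker pen lying flat, 130 x 16 x 12 mm; a bystander, not to be disturbed. Origin at the centre of its underside.
Things that resemble listed ones, but are neither listed nor needed, are in the scene too. Several things have the shape of the plate; the one meant has the colours described above.

How it is judged:
By the outcome, as a careful person would: the job done as asked, in the order asked, and still so for the second after the job is handed in, with the robot touching nothing.
It also fails if it takes over 72 s, if anything falls off the work surface, if the arm or the gripper's body presses on something with over 40 N, if the wrist force passes 120 N, or if a joint passes its speed limit or range.

## Working session

There is one attempt and no reset: what is moved stays moved. The work goes in short steps, Python scripts to look and compute and a shell command to move; the robot and the scene stay as the last step left them, time stands still between calls to the robot, and variables do not carry over. Pictures are saved under pics/ and viewed, at most 10 in all, crops included, and the job is handed in when it is done.

```bash
mkdir -p pics; ls; cat > h.py <<'E'
import numpy as np, cv2
from cell import env
from scipy.spatial.transform import Rotation as R
def ray(cam,row,col,z,m=None):
    m=m or env.camera_model(cam)
    T=np.array(m["world_to_cam"]);Rm=T[:3,:3];t=T[:3,3]
    c=-Rm.T@t; d=Rm.T@np.array([(col-m["cx"])/m["fx"],(row-m["cy"])/m["fy"],1])
    return c+d*(z-c[2])/d[2]
def proj(cam,p,m=None):
    m=m or env.camera_model(cam)
    T=np.array(m["world_to_cam"]);q=T[:3,:3]@np.array(p)+T[:3,3]
    return [m["cy"]+m["fy"]*q[1]/q[2],m["cx"]+m["fx"]*q[0]/q[2]]
def snap(cam,name):
    im=env.capture(cam);cv2.imwrite(f"pics/{name}.png",im);return im
E
python3 - <<'E'
from h import *
np.set_printoptions(precision=3,suppress=True)
snap("top","top1")
for q,z in [("plate",.03),("plate_grip",.046),("shaker",.08),("clamp",.1),("vial_rack",.05),("tip_box",.07),("reagent_bottle",.1),("beaker",.05),("stray_vial",.04),("timer",.01),("marker",.01)]:
    for d in env.search_frame(q,"top")[:4]:
        print(q,np.round(d["centre"]),round(d["conf"],2),ray("top",*d["centre"],z)[:2])
s=env.sense();print(s["ee_pos"],R.from_quat(s["eef_rot"]).as_matrix(),s["time_s"])
E
```

```text
pics
plate [313. 398.] 0.87 [ 0.338 -0.212]
plate [240. 413.] 0.74 [ 0.55  -0.258]
plate [217. 344.] 0.74 [ 0.612 -0.057]
plate_grip [242. 413.] 0.91 [ 0.54  -0.254]
plate_grip [216. 344.] 0.8 [ 0.611 -0.055]
plate_grip [316. 400.] 0.64 [ 0.332 -0.217]
shaker [227. 237.] 0.73 [0.567 0.243]
shaker [230. 146.] 0.65 [0.552 0.495]
clamp [289. 494.] 0.21 [ 0.41  -0.464]
vial_rack [156. 327.] 0.64 [ 0.789 -0.002]
tip_box [288. 494.] 0.6 [ 0.412 -0.476]
tip_box [155. 328.] 0.38 [ 0.784 -0.005]
reagent_bottle [230. 147.] 0.88 [0.549 0.485]
beaker [240. 507.] 0.76 [ 0.553 -0.524]
timer [165. 283.] 0.72 [0.768 0.127]
marker [268. 145.] 0.69 [0.453 0.513]
[ 0.156 -0.501  0.217] [[ 0.955  0.297  0.   ]
 [ 0.297 -0.955  0.   ]
 [ 0.    -0.    -1.   ]] 0.6
```

View pics/top1.png

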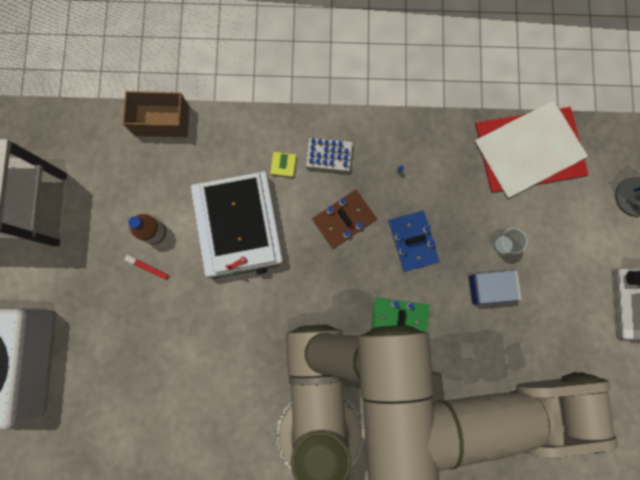

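Top view: blue plate at (240,413), its bar nearly horizontal in the image. The red and green ones are look-alikes. Shaker at (225,238), with studs near (204,233) and (239,239) and the clamp at (263,237).

```bash
cat > a.py <<'E'
from h import *
np.set_printoptions(precision=4,suppress=True)
im=cv2.imread("pics/top1.png")
hsv=cv2.cvtColor(im,cv2.COLOR_BGR2HSV)
m=cv2.inRange(hsv,(100,120,50),(130,255,255));m[:, :380]=0;m[:,450:]=0;m[:200]=0;m[280:]=0
pts=cv2.findNonZero(cv2.morphologyEx(m,cv2.MORPH_CLOSE,np.ones((5,5))))
b=cv2.boxPoints(cv2.minAreaRect(pts)); w=np.array([ray("top",v,u,.006)[:2] for u,v in b])
print("plate corners",w,w.mean(0))
for i in range(2): e=w[i+1]-w[i];print(np.linalg.norm(e),np.degrees(np.arctan2(e[1],e[0])))
a=ray("top",204,233,.096);c=ray("top",239,239,.096);print("studs",a,c,(a+c)/2,np.linalg.norm(a-c),np.degrees(np.arctan2(*(a-c)[1::-1])))
T=np.array(env.camera_model("wrist")["world_to_cam"]);print("wristcam",-T[:3,:3].T@T[:3,3],T[:3,:3])
print(env.camera_model("wrist")["fx"])
E
python3 a.py
```

```text
plate corners [[ 0.6108 -0.1898]
 [ 0.6453 -0.2957]
 [ 0.4933 -0.3391]
 [ 0.46   -0.2345]] [ 0.5524 -0.2648]
0.11138232016675505 -71.97770118669017
0.15800110096992082 -164.0744932158503
studs [0.628  0.2555 0.096 ] [0.5303 0.2342 0.096 ] [0.5791 0.2449 0.096 ] 0.09998540231787012 12.291041599395806
wristcam [ 0.2249 -0.4791  0.3841] [[ 0.2979 -0.9546  0.0009]
 [-0.9152 -0.2853  0.2847]
 [-0.2715 -0.0857 -0.9586]]
359.01592014210917
```

```bash
python3 -m handwheel '[{"translation":[0.06,-0.008,0],"turn":-10,"gripper":1},{"translation":[0.12,-0.015,0],"turn":-20,"gripper":1},{"translation":[0.18,-0.023,0],"turn":-30,"gripper":1},{"translation":[0.24,-0.03,0],"turn":-40,"gripper":1},{"translation":[0.3,-0.038,0],"turn":-50,"gripper":1},{"translation":[0.35,-0.045,0],"turn":-60,"gripper":1},{"translation":[0.4,-0.052,0],"turn":-70,"gripper":1},{"translation":[0.43,-0.057,0],"turn":-80,"gripper":1},{"translation":[0.448,-0.057,0],"turn":-90,"gripper":1},{"translation":[0.448,-0.057,0],"turn":-90,"gripper":1},{"translation":[0.448,-0.057,0],"turn":-90,"gripper":1}]'
python3 - <<'E'
from h import *
np.set_printoptions(precision=4,suppress=True)
s=env.sense();print(s["ee_pos"],R.from_quat(s["eef_rot"]).as_matrix())
m=env.camera_model("wrist")
import json;json.dump({k:np.array(v).tolist() for k,v in m.items()},open("m1.json","w"))
snap("wrist","w1")
E
```

```text
time_s: 1.98
ee_pos: [0.5662, -0.3141, 0.2171]
eef_rot: [0.594, 0.804, -0.0, -0.0]
contact_force: [0.1, -0.4, 0.0]
width: 0.0883
grip_force: 0.0
[ 0.5662 -0.3141  0.2171] [[-0.2936  0.9559 -0.0003]
 [ 0.9559  0.2936  0.    ]
 [ 0.0001 -0.0003 -1.    ]]
```

View pics/w1.png

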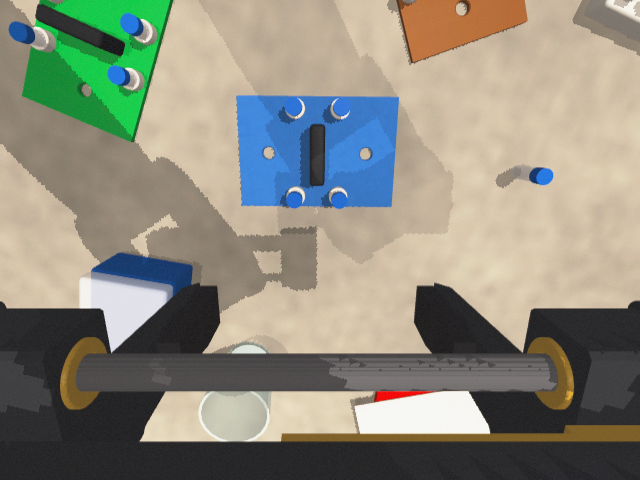

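The wrist view shows the blue plate square in the frame: holes at (153,269) and (154,365), bar about (155,317).

```bash
cat > b.py <<'E'
from h import *
import json
np.set_printoptions(precision=4,suppress=True)
m=json.load(open("m1.json"));im=cv2.imread("pics/w1.png")
g=im.astype(int)
P=[]
for c,r in [(269,153),(365,154)]:
    sub=g[r-14:r+15,c-14:c+15]; mask=(sub[:,:,2]>110)
    ys,xs=np.nonzero(mask);print(len(ys));P.append(ray("wrist",r-14+ys.mean(),c-14+xs.mean(),.004,m))
hs=cv2.cvtColor(im,cv2.COLOR_BGR2HSV)
a,b=P;print(a,b,np.linalg.norm(a-b));mid=(a+b)/2
ang=np.arctan2(*(b-a)[1::-1]);print("mid",mid,"plate angle",np.degrees(ang))
s=env.sense();M=R.from_quat(s["eef_rot"]).as_matrix()
print("tool y angle",np.degrees(np.arctan2(M[1,1],M[0,1])),"shift tool",M.T@(np.r_[mid[:2],.026-.019+0]-s["ee_pos"]))
E
python3 b.py
```

```text
107
109
[ 0.5017 -0.2767  0.004 ] [ 0.597  -0.2484  0.004 ] 0.09943626091775085
mid [ 0.5494 -0.2626  0.004 ] plate angle 16.541033206383975
tool y angle 17.089439611516102 shift tool [ 0.0542 -0.0009  0.2102]
```

```bash
python3 -m handwheel '[{"translation":[0.054,-0.001,0.04],"turn":0.5,"gripper":1},{"translation":[0.054,-0.001,0.09],"turn":0.5,"gripper":1},{"translation":[0.054,-0.001,0.14],"turn":0.5,"gripper":1},{"translation":[0.054,-0.001,0.18],"turn":0.5,"gripper":1},{"translation":[0.054,-0.001,0.2],"turn":0.5,"gripper":1},{"translation":[0.054,-0.001,0.205],"turn":0.5,"gripper":1},{"translation":[0.054,-0.001,0.205],"turn":0.5,"gripper":1},{"translation":[0.054,-0.001,0.205],"turn":0.5,"gripper":0},{"translation":[0.054,-0.001,0.205],"turn":0.5,"gripper":0},{"translation":[0.054,-0.001,0.205],"turn":0.5,"gripper":0},{"translation":[0.054,-0.001,0.205],"turn":0.5,"gripper":0},{"translation":[0.054,-0.001,0.205],"turn":0.5,"gripper":0},{"translation":[0.054,-0.001,0.205],"turn":0.5,"gripper":0},{"translation":[0.054,-0.001,0.205],"turn":0.5,"gripper":0}]'
```

```text
time_s: 3.78
ee_pos: [0.5499, -0.2624, 0.0121]
eef_rot: [0.596, 0.803, -0.0, 0.0]
contact_force: [-0.0, -0.3, 0.4]
width: 0.0204
grip_force: 0.0
```

```bash
python3 -m handwheel '[{"translation":[0,0,0],"turn":0,"gripper":0},{"translation":[0,0,0],"turn":0,"gripper":0},{"translation":[0,0,0],"turn":0,"gripper":0},{"translation":[0,0,0],"turn":0,"gripper":0},{"translation":[0,0,-0.01],"turn":0,"gripper":0},{"translation":[0,0,-0.03],"turn":0,"gripper":0},{"translation":[0,0,-0.07],"turn":0,"gripper":0},{"translation":[0,0,-0.12],"turn":0,"gripper":0},{"translation":[0,0,-0.16],"turn":0,"gripper":0},{"translation":[0,0,-0.19],"turn":0,"gripper":0},{"translation":[0,0,-0.2],"turn":0,"gripper":0},{"translation":[0,0,-0.2],"turn":0,"gripper":0}]'
```

```text
time_s: 5.28
ee_pos: [0.5496, -0.2623, 0.2116]
eef_rot: [0.596, 0.803, -0.0, -0.0]
contact_force: [0.2, 0.1, -5.0]
width: 0.0137
grip_force: 30.0
```

```bash
python3 -m handwheel '[{"translation":[0.03,0.013,0],"turn":1,"gripper":0},{"translation":[0.08,0.035,0],"turn":2,"gripper":0},{"translation":[0.13,0.058,0],"turn":3,"gripper":0},{"translation":[0.18,0.08,0],"turn":4.2,"gripper":0},{"translation":[0.23,0.102,0],"turn":4.2,"gripper":0},{"translation":[0.28,0.125,0],"turn":4.2,"gripper":0},{"translation":[0.33,0.147,0],"turn":4.2,"gripper":0},{"translation":[0.36,0.16,0],"turn":4.2,"gripper":0},{"translation":[0.368,0.164,0],"turn":4.2,"gripper":0},{"translation":[0.368,0.164,0],"turn":4.2,"gripper":0},{"translation":[0.368,0.164,0],"turn":4.2,"gripper":0},{"translation":[0.368,0.164,0],"turn":4.2,"gripper":0}]'
python3 - <<'E'
from h import *
np.set_printoptions(precision=4,suppress=True)
s=env.sense();print(s["ee_pos"],R.from_quat(s["eef_rot"]).as_matrix())
m=env.camera_model("wrist")
import json;json.dump({k:np.array(v).tolist() for k,v in m.items()},open("m2.json","w"))
snap("wrist","w2")
E
```

```text
time_s: 6.78
ee_pos: [0.6006, 0.1362, 0.2121]
eef_rot: [0.626, 0.78, -0.0, -0.0]
contact_force: [0.3, 0.5, -4.3]
width: 0.0141
grip_force: 30.0
[0.6006 0.1362 0.2121] [[-0.2166  0.9763 -0.0001]
 [ 0.9763  0.2166 -0.0001]
 [-0.0001 -0.0001 -1.    ]]
```

View pics/w2.png

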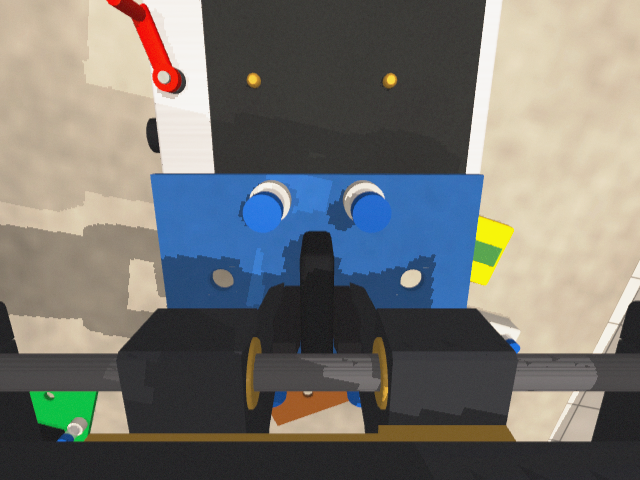

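Studs at about (80,254) and (80,390). Clamp pivot at (78,165) with its arm pointing up-left (open). The held plate's holes are at (278,222) and (278,411).

```bash
cat > c.py <<'E'
from h import *
import json
np.set_printoptions(precision=4,suppress=True)
m=json.load(open("m2.json"));im=cv2.imread("pics/w2.png")
hs=cv2.cvtColor(im,cv2.COLOR_BGR2HSV)
br=cv2.inRange(hs,(12,100,80),(35,255,255))
def cen(mask,r,c,w):
    ys,xs=np.nonzero(mask[r-w:r+w+1,c-w:c+w+1]);return r-w+ys.mean(),c-w+xs.mean(),len(ys),np.ptp(ys)+1,np.ptp(xs)+1
S=[cen(br,80,c,14) for c in(254,390)]
nb=cv2.inRange(hs,(0,0,0),(95,255,255))
H=[cen(nb,278,c,15) for c in(222,411)]
print(S,H)
s=env.sense();M=R.from_quat(s["eef_rot"]).as_matrix()
tl=lambda p:M.T@(p-s["ee_pos"])
for n,Q,z in(("stud",S,.095),("hole",H,.204)):
    P=[ray("wrist",q[0],q[1],z,m) for q in Q];a,b=P
    print(n,P,np.linalg.norm(b-a),"mid",(a+b)/2,"ang",np.degrees(np.arctan2(*(b-a)[1::-1])),"tool",tl((a+b)/2))
p=ray("wrist",78,165,.105,m);print("pivot",p)
hsr=cv2.inRange(hs,(0,150,80),(8,255,255))|cv2.inRange(hs,(172,150,80),(180,255,255))
for q in [(10,125)]: print(ray("wrist",*q,.137,m),ray("wrist",*q,.105,m))
E
python3 c.py
```

```text
[(np.float64(79.8956043956044), np.float64(253.3186813186813), 182, np.int64(16), np.int64(15)), (np.float64(80.15642458100558), np.float64(389.4245810055866), 179, np.int64(15), np.int64(14))] [(np.float64(277.7942238267148), np.float64(222.52707581227438), 277, np.int64(18), np.int64(20)), (np.float64(278.1609589041096), np.float64(410.47945205479454), 292, np.int64(19), np.int64(20))]
stud [array([0.5304, 0.2342, 0.095 ]), array([0.6273, 0.2556, 0.095 ])] 0.09922005599607121 mid [0.5788 0.2449 0.095 ] ang 12.453290970914379 tool [0.1107 0.0023 0.1171]
hole [array([0.551 , 0.1262, 0.204 ]), array([0.6475, 0.1475, 0.204 ])] 0.09878707978409579 mid [0.5993 0.1368 0.204 ] ang 12.430965570741261 tool [ 0.0007 -0.0012  0.0081]
pivot [0.4715 0.221  0.105 ]
[0.4578 0.2515 0.137 ] [0.4412 0.2572 0.105 ]
```

```bash
python3 -m handwheel '[{"translation":[0.04,0.001,0],"turn":0,"gripper":0},{"translation":[0.08,0.003,0],"turn":0,"gripper":0},{"translation":[0.105,0.0035,0.01],"turn":0,"gripper":0},{"translation":[0.11,0.0035,0.03],"turn":0,"gripper":0},{"translation":[0.11,0.0035,0.06],"turn":0,"gripper":0},{"translation":[0.11,0.0035,0.08],"turn":0,"gripper":0},{"translation":[0.11,0.0035,0.09],"turn":0,"gripper":0},{"translation":[0.11,0.0035,0.094],"turn":0,"gripper":0},{"translation":[0.11,0.0035,0.094],"turn":0,"gripper":0},{"translation":[0.11,0.0035,0.094],"turn":0,"gripper":0},{"translation":[0.11,0.0035,0.094],"turn":0,"gripper":0}]'
python3 - <<'E'
from h import *
np.set_printoptions(precision=4,suppress=True)
s=env.sense();print(s["ee_pos"],s["contact_force"],s["moment"]);M=R.from_quat(s["eef_rot"]).as_matrix();print(M.T@(np.array([.5788,.2449,0])-s["ee_pos"]))
print(np.degrees(np.arctan2(M[1,1],M[0,1])))
im=snap("wrist","w3")
E
```

```text
time_s: 8.2
ee_pos: [0.5802, 0.2454, 0.1186]
eef_rot: [0.625, 0.78, 0.0, 0.0]
contact_force: [-0.4, 0.2, -3.9]
width: 0.0139
grip_force: 30.0
[0.5802 0.2454 0.1186] [-0.4411  0.2212 -3.8971] [-0.0688 -0.0305 -0.0392]
[-0.0002 -0.0015  0.1186]
12.594795860827613
```

View pics/w3.png

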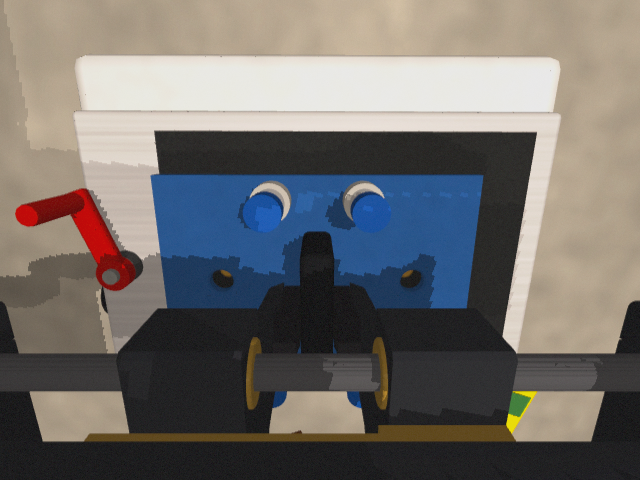

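The studs show brass through both holes. I'll descend gently.

```bash
python3 -m handwheel '[{"translation":[-0.0005,0,0.003],"turn":0,"gripper":0},{"translation":[-0.0005,0,0.006],"turn":0,"gripper":0},{"translation":[-0.0005,0,0.008],"turn":0,"gripper":0},{"translation":[-0.0005,0,0.009],"turn":0,"gripper":0},{"translation":[-0.0005,0,0.010],"turn":0,"gripper":0},{"translation":[-0.0005,0,0.010],"turn":0,"gripper":0}]'; python3 -c "
from h import *
s=env.sense();print(np.round(s['ee_pos'],4),np.round(s['moment'],2))"
```

```text
time_s: 9.0
ee_pos: [0.5801, 0.2449, 0.1081]
eef_rot: [0.625, 0.78, 0.0, -0.0]
contact_force: [0.3, -0.4, -3.9]
width: 0.0136
grip_force: 30.0
[0.5801 0.2449 0.1081] [-0.08 -0.13 -0.05]
```

```bash
python3 -m handwheel '[{"translation":[0,0,0.001],"turn":0,"gripper":0},{"translation":[0,0,0.002],"turn":0,"gripper":0},{"translation":[0,0,0.003],"turn":0,"gripper":0},{"translation":[0,0,0.003],"turn":0,"gripper":0}]'; python3 -c "
from h import *
s=env.sense();print(np.round(s['ee_pos'],4),np.round(s['moment'],2))"
```

```text
time_s: 9.5
ee_pos: [0.58, 0.2449, 0.105]
eef_rot: [0.625, 0.78, -0.0, -0.0]
contact_force: [-0.2, 0.9, -4.0]
width: 0.0139
grip_force: 30.0
[0.58   0.2449 0.105 ] [ 0.02 -0.08 -0.04]
```

```bash
python3 -m handwheel '[{"translation":[0,0,0.001],"turn":0,"gripper":0},{"translation":[0,0,0.002],"turn":0,"gripper":0},{"translation":[0,0,0.0025],"turn":0,"gripper":0},{"translation":[0,0,0.0025],"turn":0,"gripper":0}]'; python3 -c "
from h import *
s=env.sense();print(np.round(s['ee_pos'],4),np.round(s['moment'],2))"
```

```text
time_s: 10.0
ee_pos: [0.5801, 0.2449, 0.1026]
eef_rot: [0.625, 0.78, 0.0, -0.0]
contact_force: [0.7, -0.1, -4.1]
width: 0.0137
grip_force: 30.0
[0.5801 0.2449 0.1026] [-0.03 -0.11 -0.  ]
```

Nearly down; 0.5 mm steps until the weight comes off.

```bash
python3 -m handwheel '[{"translation":[0,0,0.0005],"turn":0,"gripper":0},{"translation":[0,0,0.0008],"turn":0,"gripper":0},{"translation":[0,0,0.0008],"turn":0,"gripper":0}]'; python3 -c "
from h import *
s=env.sense();print(np.round(s['ee_pos'],4),np.round(s['moment'],2))"
```

```text
time_s: 10.38
ee_pos: [0.5803, 0.2448, 0.1022]
eef_rot: [0.625, 0.78, 0.0, 0.0]
contact_force: [0.4, -0.9, -0.8]
width: 0.0138
grip_force: 30.0
[0.5803 0.2448 0.1022] [-0.11  0.02  0.03]
```

```bash
python3 -m handwheel '[{"translation":[0,0,0],"turn":0,"gripper":0.5},{"translation":[0,0,0],"turn":0,"gripper":0.5},{"translation":[0,0,0],"turn":0,"gripper":0.5},{"translation":[0,0,0],"turn":0,"gripper":0.5},{"translation":[0,0,-0.01],"turn":0,"gripper":0.5},{"translation":[0,0,-0.04],"turn":0,"gripper":0.5},{"translation":[-0.01,0,-0.08],"turn":0,"gripper":0.5},{"translation":[-0.04,0,-0.11],"turn":0,"gripper":0.3},{"translation":[-0.06,0,-0.12],"turn":0,"gripper":0},{"translation":[-0.06,0,-0.12],"turn":0,"gripper":0},{"translation":[-0.06,0,-0.12],"turn":0,"gripper":0}]'
python3 - <<'E'
from h import *
np.set_printoptions(precision=4,suppress=True)
m=env.camera_model("wrist")
import json;json.dump({k:np.array(v).tolist() for k,v in m.items()},open("m4.json","w"))
snap("wrist","w4")
E
```

```text
time_s: 11.75
ee_pos: [0.5926, 0.1868, 0.2204]
eef_rot: [0.625, 0.78, -0.001, -0.001]
contact_force: [0.1, -0.4, -0.0]
width: 0.006
grip_force: 0.0
```

View pics/w4.png

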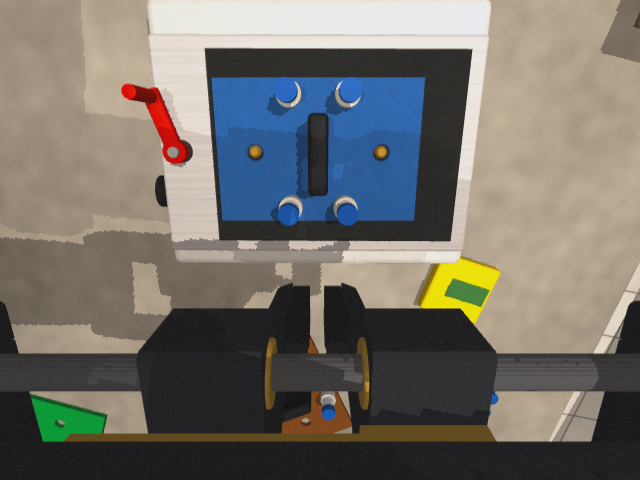

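The plate lies flat with brass in both holes, at (152,255) and (152,381). The clamp is still open: pivot (152,175), peg top (91,128).

```bash
cat > d.py <<'E'
from h import *
import json,sys
np.set_printoptions(precision=4,suppress=True)
A=np.radians(12.45);piv=np.array([.4714,.2212])
u=lambda p:np.array([np.cos(p+A),np.sin(p+A)]);n=lambda p:np.array([-np.sin(p+A),np.cos(p+A)])
if __name__=="__main__":
    m=json.load(open("m4.json"))
    for r,c,z in((91,128,.137),(97,153,.105)):
        p=ray("wrist",r,c,z,m)[:2]-piv;print(np.linalg.norm(p),np.degrees(np.arctan2(p[1],p[0])-A))
    s=env.sense();M=R.from_quat(s["eef_rot"]).as_matrix();ty=np.arctan2(M[1,1],M[0,1])-A
    def row(ph,d,z):
        ph=np.radians(ph);P=piv+.042*u(ph)+d*n(ph)
        return np.round(M.T@(np.r_[P,z]-s["ee_pos"]),4),round(np.degrees(ty-ph),1)
    print("start",row(105,.03,.113))
    for ph in range(105,-1,-7): print(ph,row(ph,.014,.113))
    print(row(0,.011,.113),row(0,.04,.113))
E
python3 d.py
```

```text
0.04201740452702635 108.03235012700426
0.04068424838092887 105.57240834354204
start (array([ 0.0927, -0.1503,  0.1079]), np.float64(-104.8))
105 (array([ 0.0968, -0.1348,  0.1078]), np.float64(-104.8))
98 (array([ 0.0995, -0.1301,  0.1078]), np.float64(-97.8))
91 (array([ 0.1016, -0.1251,  0.1078]), np.float64(-90.8))
84 (array([ 0.1031, -0.1199,  0.1078]), np.float64(-83.8))
77 (array([ 0.1039, -0.1146,  0.1078]), np.float64(-76.8))
70 (array([ 0.1041, -0.1092,  0.1078]), np.float64(-69.8))
63 (array([ 0.1036, -0.1038,  0.1078]), np.float64(-62.8))
56 (array([ 0.1024, -0.0985,  0.1077]), np.float64(-55.8))
49 (array([ 0.1006, -0.0934,  0.1077]), np.float64(-48.8))
42 (array([ 0.0982, -0.0885,  0.1077]), np.float64(-41.8))
35 (array([ 0.0953, -0.084 ,  0.1077]), np.float64(-34.8))
28 (array([ 0.0918, -0.0799,  0.1077]), np.float64(-27.8))
21 (array([ 0.0878, -0.0762,  0.1077]), np.float64(-20.8))
14 (array([ 0.0834, -0.0731,  0.1077]), np.float64(-13.8))
7 (array([ 0.0787, -0.0705,  0.1077]), np.float64(-6.8))
0 (array([ 0.0737, -0.0685,  0.1077]), np.float64(0.2))
(array([ 0.0707, -0.0685,  0.1077]), np.float64(0.2)) (array([ 0.0997, -0.0684,  0.1077]), np.float64(0.2))
```

```bash
python3 -m handwheel '[{"translation":[0.01,-0.015,0],"turn":-10,"gripper":0},{"translation":[0.02,-0.03,0],"turn":-20,"gripper":0},{"translation":[0.03,-0.045,0],"turn":-30,"gripper":0},{"translation":[0.04,-0.06,0],"turn":-40,"gripper":0},{"translation":[0.05,-0.08,0],"turn":-50,"gripper":0},{"translation":[0.06,-0.1,0],"turn":-60,"gripper":0},{"translation":[0.07,-0.12,0],"turn":-70,"gripper":0},{"translation":[0.08,-0.14,0],"turn":-80,"gripper":0},{"translation":[0.09,-0.15,0],"turn":-90,"gripper":0},{"translation":[0.093,-0.15,0],"turn":-100,"gripper":0},{"translation":[0.093,-0.15,0.02],"turn":-105,"gripper":0},{"translation":[0.093,-0.15,0.06],"turn":-105,"gripper":0},{"translation":[0.093,-0.15,0.09],"turn":-105,"gripper":0},{"translation":[0.093,-0.15,0.105],"turn":-105,"gripper":0},{"translation":[0.093,-0.15,0.107],"turn":-105,"gripper":0},{"translation":[0.093,-0.15,0.107],"turn":-105,"gripper":0}]'; python3 d.py
```

```text
time_s: 13.8
ee_pos: [0.4269, 0.2446, 0.1156]
eef_rot: [-0.239, 0.971, 0.0, 0.001]
contact_force: [0.6, -0.5, 1.1]
width: 0.0007
grip_force: 0.0
0.04201740452702635 108.03235012700426
0.04068424838092887 105.57240834354204
start (array([0.0013, 0.0007, 0.0026]), np.float64(0.2))
105 (array([-0.0147,  0.0006,  0.0026]), np.float64(0.2))
98 (array([-0.0199,  0.002 ,  0.0026]), np.float64(7.2))
91 (array([-0.0253,  0.0027,  0.0026]), np.float64(14.2))
84 (array([-0.0307,  0.0028,  0.0026]), np.float64(21.2))
77 (array([-0.0361,  0.0022,  0.0026]), np.float64(28.2))
70 (array([-0.0413,  0.001 ,  0.0027]), np.float64(35.2))
63 (array([-0.0464, -0.0009,  0.0027]), np.float64(42.2))
56 (array([-0.0512, -0.0033,  0.0027]), np.float64(49.2))
49 (array([-0.0557, -0.0064,  0.0027]), np.float64(56.2))
42 (array([-0.0597, -0.0099,  0.0027]), np.float64(63.2))
35 (array([-0.0633, -0.014 ,  0.0027]), np.float64(70.2))
28 (array([-0.0664, -0.0184,  0.0027]), np.float64(77.2))
21 (array([-0.0689, -0.0232,  0.0027]), np.float64(84.2))
14 (array([-0.0709, -0.0283,  0.0027]), np.float64(91.2))
7 (array([-0.0721, -0.0335,  0.0027]), np.float64(98.2))
0 (array([-0.0728, -0.0389,  0.0027]), np.float64(105.2))
(array([-0.072 , -0.0418,  0.0027]), np.float64(105.2)) (array([-0.0796, -0.0138,  0.0027]), np.float64(105.2))
```

```bash
python3 -m handwheel '[{"translation":[-0.008,0,0],"turn":0,"gripper":0},{"translation":[-0.0147,0.0006,0],"turn":0,"gripper":0},{"translation":[-0.0199,0.002,0],"turn":7,"gripper":0},{"translation":[-0.0253,0.0027,0],"turn":14,"gripper":0},{"translation":[-0.0307,0.0028,0],"turn":21,"gripper":0},{"translation":[-0.0361,0.0022,0],"turn":28,"gripper":0},{"translation":[-0.0413,0.001,0],"turn":35,"gripper":0},{"translation":[-0.0464,-0.0009,0],"turn":42,"gripper":0},{"translation":[-0.0512,-0.0033,0],"turn":49,"gripper":0},{"translation":[-0.0557,-0.0064,0],"turn":56,"gripper":0},{"translation":[-0.0597,-0.0099,0],"turn":63,"gripper":0},{"translation":[-0.0633,-0.014,0],"turn":70,"gripper":0},{"translation":[-0.0664,-0.0184,0],"turn":77,"gripper":0},{"translation":[-0.0689,-0.0232,0],"turn":84,"gripper":0},{"translation":[-0.0709,-0.0283,0],"turn":91,"gripper":0},{"translation":[-0.0721,-0.0335,0],"turn":98,"gripper":0},{"translation":[-0.0728,-0.0375,0],"turn":105,"gripper":0},{"translation":[-0.0728,-0.0375,0],"turn":105,"gripper":0}]'; python3 d.py | tail -2; python3 -c "from h import *;snap('scene','s1')"
```

```text
time_s: 16.05
ee_pos: [0.5093, 0.2451, 0.1155]
eef_rot: [0.625, 0.781, 0.001, 0.001]
contact_force: [2.0, 0.1, 4.4]
width: 0.0008
grip_force: 1.9
0 (array([-0.0012, -0.0002,  0.0025]), np.float64(0.2))
(array([-0.0042, -0.0002,  0.0025]), np.float64(0.2)) (array([ 0.0248, -0.0001,  0.0025]), np.float64(0.2))
```

View pics/s1.png

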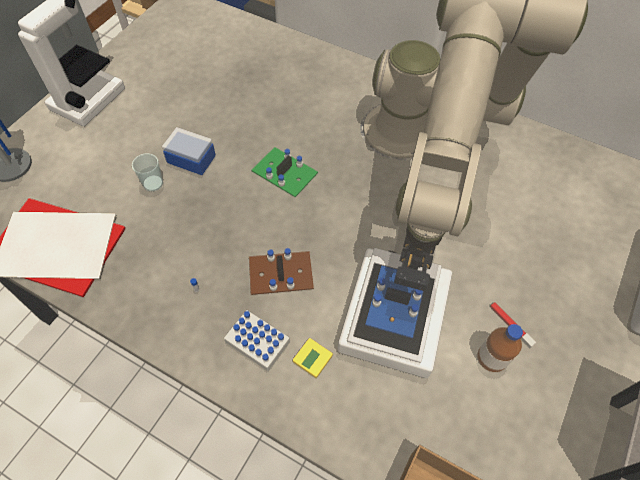

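The scene view shows the gripper at the clamp, the plate on the shaker and the bystanders undisturbed. I'll push on in small steps to feel for the stop.

```bash
python3 -m handwheel '[{"translation":[-0.001,0,0],"turn":0,"gripper":0},{"translation":[-0.002,0,0],"turn":0,"gripper":0},{"translation":[-0.002,0,0],"turn":0,"gripper":0}]'; python3 d.py | tail -1
```

```text
time_s: 16.48
ee_pos: [0.5095, 0.2433, 0.1155]
eef_rot: [0.625, 0.781, 0.001, 0.001]
contact_force: [2.1, 2.6, 5.3]
width: 0.0005
grip_force: 2.7
(array([-0.0023,  0.    ,  0.0025]), np.float64(0.2)) (array([0.0267, 0.0001, 0.0025]), np.float64(0.2))
```

```bash
python3 -c "
from h import *
snap('wrist','w5');im=snap('scene','s2');cv2.imwrite('pics/s2c.png',cv2.resize(im[220:380,330:490],(640,640)[:2],interpolation=3)[:600])"
```

```text
(no output)
```

View pics/w5.png

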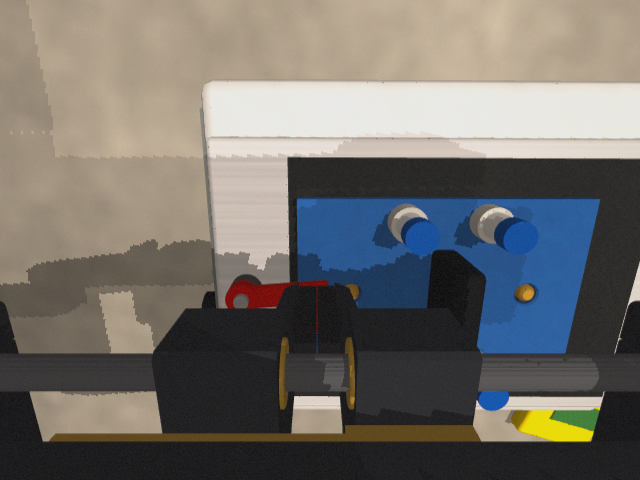

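The arm is almost closed, still tilted a few degrees in the image (pivot (297,241), tip about (283,325)). I'll continue.

```bash
python3 -m handwheel '[{"translation":[-0.001,0,0],"turn":0,"gripper":0},{"translation":[-0.002,0,0],"turn":0,"gripper":0},{"translation":[-0.002,0,0],"turn":0,"gripper":0}]'; python3 -m handwheel '[{"translation":[-0.001,0,0],"turn":0,"gripper":0},{"translation":[-0.002,0,0],"turn":0,"gripper":0},{"translation":[-0.002,0,0],"turn":0,"gripper":0}]'
```

```text
time_s: 16.95
ee_pos: [0.5099, 0.2413, 0.1154]
eef_rot: [0.625, 0.781, 0.001, 0.001]
contact_force: [2.0, 2.9, 6.0]
width: 0.0002
grip_force: 2.7
time_s: 17.32
ee_pos: [0.5102, 0.2394, 0.1155]
eef_rot: [0.625, 0.781, 0.001, 0.0]
contact_force: [1.8, 3.1, 5.6]
width: 0.0004
grip_force: 2.9
```

```bash
python3 -m handwheel '[{"translation":[-0.001,0,0],"turn":0,"gripper":0},{"translation":[-0.002,0,0],"turn":0,"gripper":0},{"translation":[-0.002,0,0],"turn":0,"gripper":0}]'; python3 -m handwheel '[{"translation":[-0.001,0,0],"turn":0,"gripper":0},{"translation":[-0.0015,0,0],"turn":0,"gripper":0},{"translation":[-0.0015,0,0],"turn":0,"gripper":0}]'
```

```text
time_s: 17.7
ee_pos: [0.5102, 0.2378, 0.1154]
eef_rot: [0.625, 0.781, 0.001, -0.0]
contact_force: [-0.1, 5.0, 6.3]
width: 0.0005
grip_force: 3.3
time_s: 18.08
ee_pos: [0.5104, 0.2364, 0.1154]
eef_rot: [0.625, 0.781, 0.001, -0.0]
contact_force: [0.3, 4.1, 7.1]
width: 0.0003
grip_force: 3.5
```

```bash
python3 d.py | tail -1; python3 -c "
from h import *
im=snap('scene','s3');a=cv2.resize(im[240:350,350:460],(400,400),interpolation=2);w=snap('wrist','w6')[180:380,200:400];cv2.imwrite('pics/c6.png',np.hstack([a,cv2.resize(w,(400,400),interpolation=2)]))"
```

```text
(array([0.0045, 0.0006, 0.0024]), np.float64(0.2)) (array([0.0335, 0.0008, 0.0025]), np.float64(0.2))
```

View pics/c6.png

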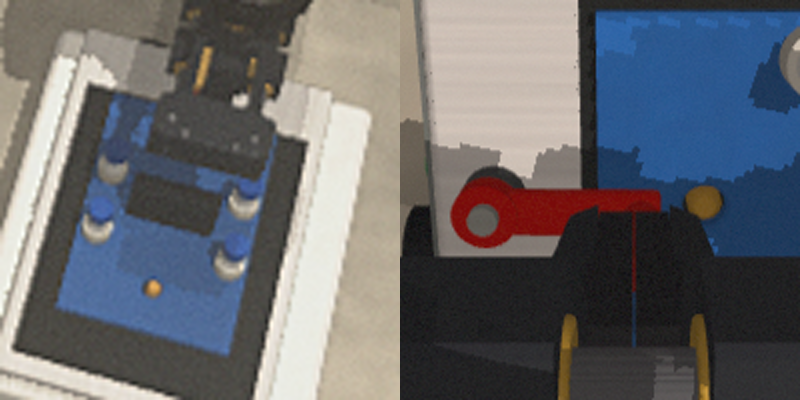

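The arm now lies parallel to the shaker's x in the wrist view, so it is closed or nearly so. A final nudge should show the stop.

```bash
python3 -m handwheel '[{"translation":[-0.001,0,0],"turn":0,"gripper":0},{"translation":[-0.0015,0,0],"turn":0,"gripper":0},{"translation":[-0.0015,0,0],"turn":0,"gripper":0}]';python3 -m handwheel '[{"translation":[-0.001,0,0],"turn":0,"gripper":0},{"translation":[-0.001,0,0],"turn":0,"gripper":0}]'
```

```text
time_s: 18.55
ee_pos: [0.5107, 0.235, 0.1154]
eef_rot: [0.625, 0.781, 0.001, -0.0]
contact_force: [-1.1, 5.3, 6.5]
width: 0.0001
grip_force: 3.6
time_s: 18.8
ee_pos: [0.5108, 0.234, 0.1154]
eef_rot: [0.625, 0.781, 0.001, -0.0]
contact_force: [-0.9, 4.6, 7.2]
width: 0.0003
grip_force: 3.7
```

```bash
python3 -c "
from h import *
s=env.sense();print(np.round(s['moment'],2),np.round(s['contact_force'],1))"
python3 -m handwheel '[{"translation":[0.01,0,0],"turn":0,"gripper":0},{"translation":[0.03,0,0],"turn":0,"gripper":0},{"translation":[0.045,0,-0.02],"turn":0,"gripper":0},{"translation":[0.045,0,-0.07],"turn":0,"gripper":0},{"translation":[0.0,0.04,-0.1],"turn":0,"gripper":0},{"translation":[-0.05,0.06,-0.1],"turn":0,"gripper":0},{"translation":[-0.09,0.07,-0.1],"turn":0,"gripper":0},{"translation":[-0.09,0.07,-0.1],"turn":0,"gripper":0},{"translation":[-0.09,0.07,-0.1],"turn":0,"gripper":0}]'
python3 - <<'E'
from h import *
s=env.sense();print(np.round(s['moment'],2))
m=env.camera_model("wrist")
import json;json.dump({k:np.array(v).tolist() for k,v in m.items()},open("m7.json","w"))
snap("wrist","w7")
E
```

```text
[ 0.73  0.03 -0.07] [-0.9  4.6  7.2]
time_s: 19.92
ee_pos: [0.5982, 0.1612, 0.2143]
eef_rot: [0.625, 0.781, -0.0, -0.001]
contact_force: [0.2, 0.3, 0.5]
width: 0.0003
grip_force: 0.0
[ 0.05 -0.12  0.  ]
```

View pics/w7.png

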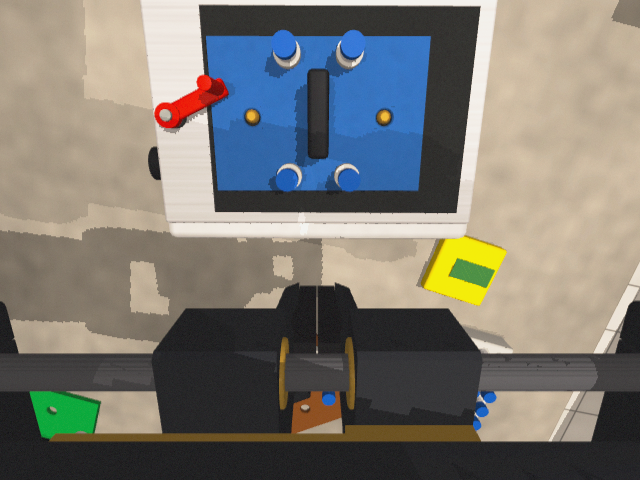

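The clamp is open again by about 25° (pivot (115,167), peg top (83,210)), so the tapered tips seem to have caught the peg and dragged it back. I'll straddle the peg with partly open fingers instead, and push with a flat inner pad.

```bash
cat > e.py <<'E'
from d import *
m=json.load(open("m7.json"));a=[]
for r,c,z in((83,210,.137),(115,167,.105)):
    p=ray("wrist",r,c,z,m)[:2]-piv;print(np.linalg.norm(p),np.degrees(np.arctan2(p[1],p[0])-A),p)
s=env.sense();M=R.from_quat(s["eef_rot"]).as_matrix();ty=np.degrees(np.arctan2(M[1,1],M[0,1])-A)
def row(x,y,z):
    P=piv+x*u(0)+y*n(0);return np.round(M.T@(np.r_[P,z]-s["ee_pos"]),4)
print("turn",ty-90,"start",row(.039,.042*np.sin(np.radians(25)),.110),"closed",row(.042,-.0126,.11),"width",s["width"])
E
python3 e.py
```

```text
0.04590988671059271 22.89555543638305 [0.0374 0.0266]
0.00041892080627683434 15.040454904197487 [0.0004 0.0002]
turn -89.76579581239693 start [ 0.1035 -0.0714  0.1047] closed [ 0.0731 -0.0686  0.1047] width 0.0002682483145404291
```

```bash
python3 -m handwheel '[{"translation":[0.015,-0.01,0],"turn":-10,"gripper":0.4},{"translation":[0.03,-0.02,0],"turn":-20,"gripper":0.4},{"translation":[0.045,-0.03,0],"turn":-30,"gripper":0.4},{"translation":[0.06,-0.04,0],"turn":-40,"gripper":0.4},{"translation":[0.075,-0.05,0],"turn":-50,"gripper":0.4},{"translation":[0.09,-0.06,0],"turn":-60,"gripper":0.4},{"translation":[0.1,-0.07,0],"turn":-70,"gripper":0.4},{"translation":[0.103,-0.071,0],"turn":-80,"gripper":0.4},{"translation":[0.103,-0.071,0],"turn":-90,"gripper":0.4},{"translation":[0.103,-0.071,0.0],"turn":-90,"gripper":0.4},{"translation":[0.103,-0.071,0.03],"turn":-90,"gripper":0.4},{"translation":[0.103,-0.071,0.06],"turn":-90,"gripper":0.4},{"translation":[0.103,-0.071,0.085],"turn":-90,"gripper":0.4},{"translation":[0.103,-0.071,0.1],"turn":-90,"gripper":0.4},{"translation":[0.103,-0.071,0.104],"turn":-90,"gripper":0.4},{"translation":[0.103,-0.071,0.104],"turn":-90,"gripper":0.4}]'; python3 e.py|tail -1
```

```text
time_s: 21.98
ee_pos: [0.5074, 0.2458, 0.1114]
eef_rot: [-0.109, 0.994, 0.0, 0.0]
contact_force: [-0.8, -0.4, 0.6]
width: 0.0355
grip_force: 0.0
turn 0.1047015345046276 start [0.0015 0.0015 0.0014] closed [-0.0015 -0.0289  0.0014] width 0.0355091754127495
```

Tool −y is now the closing direction. Push 27 mm, then on in small steps until the stop is felt.

```bash
python3 -m handwheel '[{"translation":[0,-0.004,0],"turn":0,"gripper":0.4},{"translation":[0,-0.008,0],"turn":0,"gripper":0.4},{"translation":[0,-0.012,0],"turn":0,"gripper":0.4},{"translation":[-0.001,-0.016,0],"turn":0,"gripper":0.4},{"translation":[-0.001,-0.02,0],"turn":0,"gripper":0.4},{"translation":[-0.0015,-0.024,0],"turn":0,"gripper":0.4},{"translation":[-0.0015,-0.027,0],"turn":0,"gripper":0.4},{"translation":[-0.0015,-0.027,0],"turn":0,"gripper":0.4}]'; python3 -m handwheel '[{"translation":[0,-0.001,0],"turn":0,"gripper":0.4},{"translation":[0,-0.0015,0],"turn":0,"gripper":0.4},{"translation":[0,-0.0015,0],"turn":0,"gripper":0.4}]';python3 e.py|tail -1
```

```text
time_s: 22.98
ee_pos: [0.5144, 0.2192, 0.1107]
eef_rot: [-0.11, 0.994, -0.0, -0.0]
contact_force: [-0.0, 1.1, -0.5]
width: 0.0354
grip_force: 0.0
time_s: 23.35
ee_pos: [0.5147, 0.2181, 0.1107]
eef_rot: [-0.11, 0.994, -0.0, -0.0]
contact_force: [0.5, 1.7, -0.5]
width: 0.0352
grip_force: 0.6
turn 0.14802885594062332 start [0.0026 0.0301 0.0007] closed [-0.0004 -0.0003  0.0007] width 0.035174569479514785
```

```bash
for i in 1 2; do :; done; python3 -m handwheel '[{"translation":[0,-0.001,0],"turn":0,"gripper":0.4},{"translation":[0,-0.001,0],"turn":0,"gripper":0.4}]'; python3 -m handwheel '[{"translation":[0,-0.001,0],"turn":0,"gripper":0.4},{"translation":[0,-0.001,0],"turn":0,"gripper":0.4}]';python3 e.py|tail -1
```

```text
time_s: 23.6
ee_pos: [0.515, 0.2173, 0.1108]
eef_rot: [-0.11, 0.994, 0.0, -0.0]
contact_force: [0.0, 2.8, -0.6]
width: 0.0352
grip_force: 1.5
time_s: 23.85
ee_pos: [0.5151, 0.2169, 0.1108]
eef_rot: [-0.11, 0.994, 0.001, -0.0]
contact_force: [-0.6, 6.4, -1.3]
width: 0.0351
grip_force: 3.4
turn 0.1422178081647445 start [0.0026 0.0314 0.0008] closed [-0.0003  0.001   0.0008] width 0.035064497241883624
```

The stop is felt. One small firm nudge, then back off to mid-gap and go straight up.

```bash
python3 -m handwheel '[{"translation":[0,-0.001,0],"turn":0,"gripper":0.4},{"translation":[0,-0.001,0],"turn":0,"gripper":0.4}]'; python3 -m handwheel '[{"translation":[0,0.005,0],"turn":0,"gripper":0.4},{"translation":[0,0.012,0],"turn":0,"gripper":0.4},{"translation":[0,0.012,-0.01],"turn":0,"gripper":0.4},{"translation":[0,0.012,-0.05],"turn":0,"gripper":0.4},{"translation":[0,0.012,-0.1],"turn":0,"gripper":0.4},{"translation":[-0.05,0.012,-0.13],"turn":0,"gripper":0.4},{"translation":[-0.1,0.012,-0.13],"turn":0,"gripper":0.4},{"translation":[-0.1,0.012,-0.13],"turn":0,"gripper":0.4},{"translation":[-0.1,0.012,-0.13],"turn":0,"gripper":0.4}]'
python3 - <<'E'
from h import *
snap("wrist","w8")
E
```

```text
time_s: 24.1
ee_pos: [0.5151, 0.2165, 0.1108]
eef_rot: [-0.11, 0.994, 0.001, -0.0]
contact_force: [-0.7, 10.2, -0.8]
width: 0.0355
grip_force: 5.2
time_s: 25.22
ee_pos: [0.61, 0.2485, 0.241]
eef_rot: [-0.11, 0.994, -0.0, -0.0]
contact_force: [-1.1, 0.4, 0.4]
width: 0.0353
grip_force: 0.0
```

View pics/w8.png

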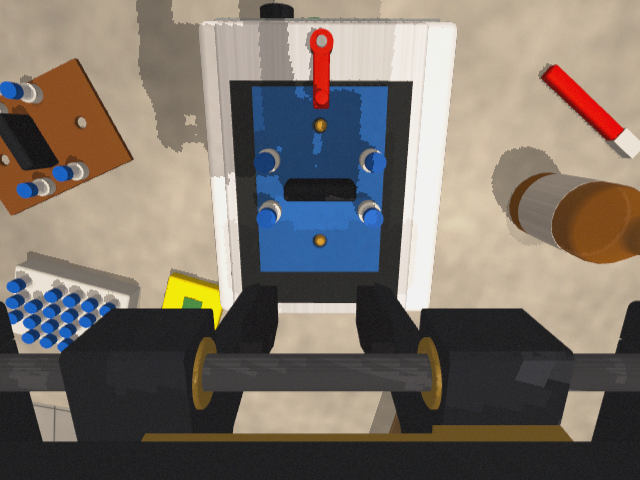

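The clamp points straight along the shaker's x over the plate edge (pivot (42,321), peg (98,321)). The plate is flush with both studs in its holes, and the gripper is clear.

```bash
python3 -c "
from cell import env
print(env.close_job())"
```

```text
the job is handed in; nothing more can be done
None
```

The blue plate is seated flush over both studs and the red clamp is closed to its stop after a second push (my first one slipped back about 25° as I withdrew); the bystanders looked undisturbed, and the job was handed in at about 25 s, verdict not shown.

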